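# Find the rattling case and seat it in the repair cradle

## Task

In one of the three closed wooden cases in the tray the brass weight has come loose. Lift the cases and gently rock or shake them lengthways to feel which one has the piece sliding inside, then seat that one level and fully home in the pocket of the repair cradle, without forcing it. Only the rattling case may go into the cradle: the two sound ones stay in, or go back into, the tray, lying flat on its floor the right way up, and everything else on the table is left alone.

Things in the scene. Friction and masses are not known exactly. Their poses are not given: they have to be found in the camera images.
- case_1_mid (a point): one of three identical closed light wooden cases with two dark bands, 150 (x) x 38 (y) x 50 mm (z), lying side by side in the tray, 95 mm apart between centres, lengthways along the tray's x. This point: the case's centre, 25 mm above its underside; its x runs lengthways, z up. Mass 0.28 to 0.40 kg with its 120 g brass weight. Pinch it across the width from above.
- case_2_mid (a point): one of three identical closed light wooden cases with two dark bands, 150 (x) x 38 (y) x 50 mm (z), lying side by side in the tray, 95 mm apart between centres, lengthways along the tray's x. This point: the case's centre, 25 mm above its underside; its x runs lengthways, z up. In two cases (any two, whatever their numbers) the weight is fast; in one it is a free block.
- case_3_mid (a point): one of three identical closed light wooden cases with two dark bands, 150 (x) x 38 (y) x 50 mm (z), lying side by side in the tray, 95 mm apart between centres, lengthways along the tray's x. This point: the case's centre, 25 mm above its underside; its x runs lengthways, z up. The free block starts mid-length, slides up to 52 mm either way lengthways when tilted over 15 degrees or shaken, and stays put while level.
- tray_floor (a point): fixed low wooden tray (200 along x, 340 mm along y, rim 16 mm high, wall 6 mm): centre of its inner floor, 6 mm above the table; x along the cases, y across them, z up
- cradle_seat (a point): fixed repair cradle: wooden block 210 (x) x 100 (y) x 32 mm high with one rectangular pocket in its top, 153 (x) x 41 mm (y), 20 mm deep with a 2 mm chamfer at the mouth, long side along x. This point is the centre of the pocket's floor, 12 mm above the table; a case that is fully home has its centre 25 mm above this point and stands 30 mm proud of the block. A case fits either way round. x along the pocket, z up
- bowl: bystander, to be left alone: small turned wooden bowl, 110 mm wide, 50 mm high; origin at the centre of its underside
- jar: bystander, to be left alone: amber glass jar with cork lid, 54 mm wide, 75 mm high; origin at the centre of its underside
- mallet: bystander, to be left alone: wooden mallet lying down, 240 mm long; origin on its underside, about the middle; handle towards its -x
- awl: bystander, to be left alone: awl lying down beside the tray, dark wooden handle, 150 mm long; origin on its underside, about the middle; handle towards its -x
- comb: bystander, to be left alone: white bone comb lying flat, 85 mm long, 6 mm thick; origin at the centre of its underside
- horn_blank: bystander, to be left alone: white horn blank, lying cylinder 80 mm long, 28 mm thick; origin under its middle
- chess_pawn: bystander, to be left alone: dark wooden chess pawn, 47 mm high, 28 mm wide; origin at the centre of its underside
Mind the look-alikes: they are no part of the job. Leave any turquoise look-alike of the part that bears cradle_seat alone.

How it is judged:
By the outcome, as a careful person would: the job done as asked, in the order asked, and still so for the second after the job is handed in, with the robot touching nothing.
It also fails if it takes over 72 s, if anything falls off the work surface, if the arm or the gripper's body presses on something with over 40 N, if the wrist force passes 120 N, or if a joint passes its speed limit or range.

## Robot

A 6-joint arm with a two-finger parallel gripper is mounted at the origin on the work surface. World frame = base frame: x ahead of the robot, y to its left, z up, the work surface at z = 0. Lengths are in m, angles in rad, forces in N, time in s.
With the tool pointing down it reaches from about 0.225 to 0.875 m from the base axis. Payload 3.4 kg.
Tool frame: the origin (TCP) lies at the very end of the fingers, on their centre line; the grasp point (between the pads) lies 19 mm behind it; x points along the fingers, y is the direction in which the jaws open and shut, and the axes are right-handed (so a half turn about x gives the same grasp; the last joint's range is limited). The gripper opens to 85 mm and grips with 20 to 120 N. Pads are 22 mm wide; open, the fingers measure 114 mm over their backs; the gripper's body (76 mm by 85 mm) begins 54 mm behind the grasp point. The pads swing forward as they close: fully open they stand 13 mm farther back than shut.
Start: joints at [-1.29, 0.276, 1.505, -0, 1.361, -0.121], TCP at [0.225, -0.529, 0.231] pointing down, gripper open.
Joint ranges: [-2.89, 2.89], [-0.75, 2.08], [0.22, 2.7], [-1.18, 4.32], [0.11, 2.71], [-2.7, 2.7]. Speed limits (rad/s): [2.57, 2.57, 3.14, 3.14, 3.14, 3.14].

## Interface

Orientations are given as a unit quaternion [x, y, z, w].
In Python, from plant import sense, camera, camera_model, finish_job gives the robot as it stands.
- The arm moves only by the shell command python3 -m creep 'ROWS' [OPENING] [FORCE]. ROWS is JSON, a list of rows, each an object with "slide": the shift along the tool's x, y, z in cm, a list of three; "twist": the turn about the tool's x in rad. In form: [{"slide": [tx, ty, tz], "twist": twist}, ...]. A call has 1 to 8 rows; each row is the pose to reach, as a shift and turn from the pose commanded when the call began, along the tool's axes at that moment; what a row does not reach only later rows make up. A row lasts 1/8 s, in which the tool goes at most 62.5 mm and 10.7 degrees, less where a joint would pass 70% of its speed; a pose out of reach is approached as far as the arm can. A call with a gripper value outside its range is refused whole. OPENING is the opening, from 0 (shut) to 1 (fully open), set as the call begins (- or left out, the last holds). The fingers move at their own pace and stop on an object; FORCE is the grip in N (left out, the last holds). Time passes only in rows, so rows that repeat a pose let the fingers close. It gives the time, the measured TCP pose, the force and the opening at its end, in the units of the state.
- sense(): the state, without advancing time (a new reading comes with each control period).
- camera(name): name is "scene" or "top" or "wrist"; returns the picture (420x560x3 uint8, red, green, blue); there is no depth.
- camera_model(name): a dict with "fov_y" (degrees; the focal length in pixels is half the picture's height over the tangent of half this angle, whatever the lens; pixels are square), "cx", "cy" (the principal point, pixels), "eye" and "attitude" of the camera in the world. Camera axes: x right, y down, z forward; pixel columns grow to the right and rows downward; lengths in m; the calibration is good to about 2 mm. A picture is of the moment at which its call begins: read the wrist's pose just before it. camera_model takes no time and is no camera call; for the wrist camera it gives the pose at the moment of the call.
- finish_job(): hands the job in, once; it reports no verdict.
The state is a dict: "clock": time; "qpos": joint angles; "dq": joint speeds; "effort": joint torques, N m; "tool_pos": TCP position; "tool_rot": TCP orientation; "force": force on the tool from outside, world axes, zero at the start; "ft_torque": the same for the moment, N m; "width": opening from 0.0 (shut) to 1.0 (fully open).
Only numpy, scipy, OpenCV 4.12 (cv2) and the standard library are available. Lean on these libraries where they do the work, as an engineer would, in place of code of your own. Each camera call takes 0.05 s, during which the arm holds its last target.

## Working session

There is one attempt and no reset: what is moved stays moved. The work goes in short steps, Python scripts to look and compute and a shell command to move; the robot and the scene stay as the last step left them, time stands still between calls to the robot, and variables do not carry over. Pictures are saved under pics/ and viewed, and the job is handed in when it is done.

```bash
ls; mkdir -p pics
python3 - <<'E'
from plant import *
import cv2,json
s=sense(); print({k:(v if not hasattr(v,'tolist') else v.tolist()) for k,v in s.items()})
for n in ["scene","top","wrist"]:
    print(n,camera_model(n))
    im=camera(n); cv2.imwrite(f"pics/{n}0.png",im[:,:,::-1])
E
```

```text
pics
{'clock': 0.0, 'qpos': [-1.290012929288319, 0.2766205236869627, 1.5061435373729493, 3.7700197287427384e-05, 1.3606876472567426, -0.12099036939234482], 'dq': [-0.0014382048378902713, -0.0006410207764303746, 0.0004269343248006098, -0.001582314934192651, -0.00021819289473409863, 0.0011449525701150462], 'effort': [-0.0009162881542579271, -41.67838454246521, -24.58081305027008, -0.0001687532358118915, 0.011156091350130737, 4.7221507770700555e-06], 'tool_pos': [0.2247204919747257, -0.5286980344582688, 0.23042100345938932], 'tool_rot': [-0.6928476521865573, -0.14174841787545603, 0.6929265849707081, -0.14043598089596726], 'force': [0.8731516238503254, 0.3672359523880032, -0.3876593815482448], 'ft_torque': [0.05615010244709894, -0.03114207928257292, -0.010572055283552062], 'width': 0.9979641249102559}
scene {'fov_y': 43.04746533978196, 'cx': 271.0343840327444, 'cy': 209.7041564153482, 'eye': array([1.14888151, 0.10536951, 1.06537525]), 'attitude': array([ 0.60019361,  0.75150167, -0.21340526, -0.17167138])}
top {'fov_y': 43.34461196972452, 'cx': 272.54451782680434, 'cy': 210.74953182720893, 'eye': array([ 0.47547279, -0.03653436,  1.42697955]), 'attitude': array([ 0.71073851, -0.70324005,  0.00999267, -0.01429506])}
wrist {'fov_y': 70.87413744635636, 'cx': 278.6797264273987, 'cy': 210.585638789824, 'eye': array([ 0.29519682, -0.49854274,  0.37300183]), 'attitude': array([ 0.82472723, -0.54485303, -0.08435863,  0.12587215])}
```

View pics/top0.png

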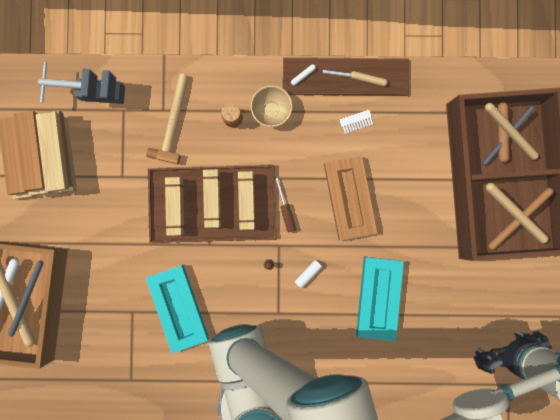

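View pics/scene0.png

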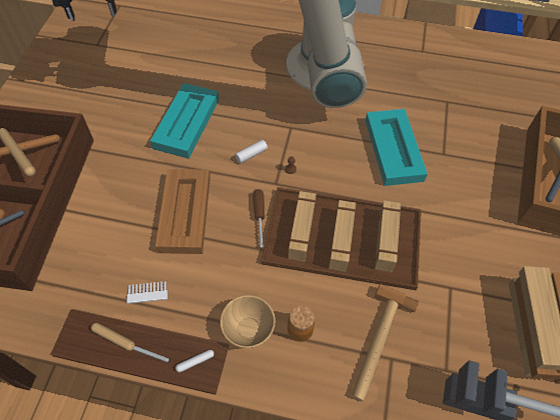

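View pics/wrist0.png

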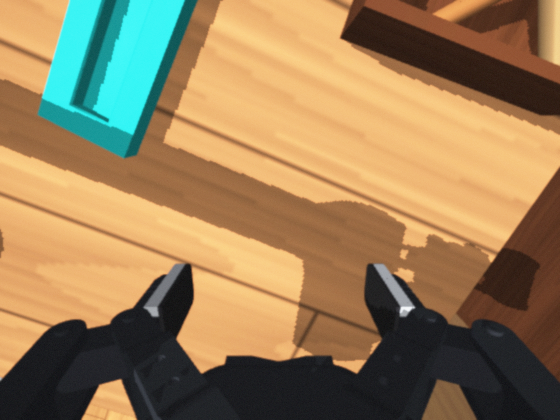

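```bash
cat > h.py <<'E'
import numpy as np,cv2
from scipy.spatial.transform import Rotation as R
from plant import *
def mod(n,m=None):
    m=m or camera_model(n); f=210/np.tan(np.radians(m['fov_y']/2)); return m,f,R.from_quat(m['attitude']).as_matrix()
def cast(n,px,z,m=None):
    m,f,A=mod(n,m); px=np.atleast_2d(px).astype(float)
    d=np.c_[(px[:,0]-m['cx'])/f,(px[:,1]-m['cy'])/f,np.ones(len(px))]@A.T
    e=np.array(m['eye']); return e+d*((z-e[2])/d[:,2])[:,None]
def proj(n,P,m=None):
    m,f,A=mod(n,m); c=(np.atleast_2d(P)-m['eye'])@A
    return np.c_[c[:,0]/c[:,2]*f+m['cx'],c[:,1]/c[:,2]*f+m['cy']]
E
python3 - <<'E'
import cv2,numpy as np
a=cv2.imread('pics/top0.png'); b=cv2.imread('pics/scene0.png')
cv2.imwrite('pics/c1.png',cv2.resize(a[150:260,140:400],None,fx=3,fy=3,interpolation=cv2.INTER_NEAREST))
cv2.imwrite('pics/c2.png',cv2.resize(b[155:305,150:430],None,fx=2.8,fy=2.8,interpolation=cv2.INTER_NEAREST))
E
```

```text
(no output)
```

View pics/c1.png

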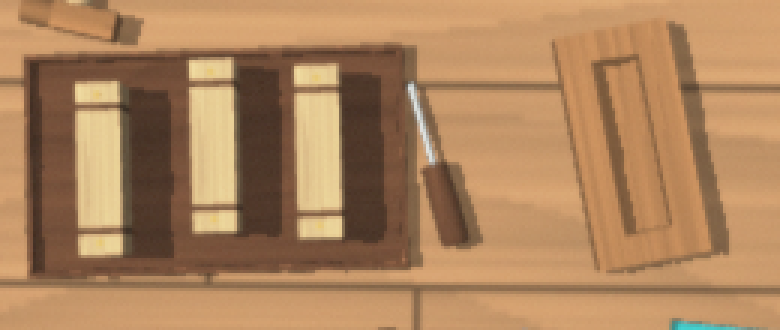

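View pics/c2.png

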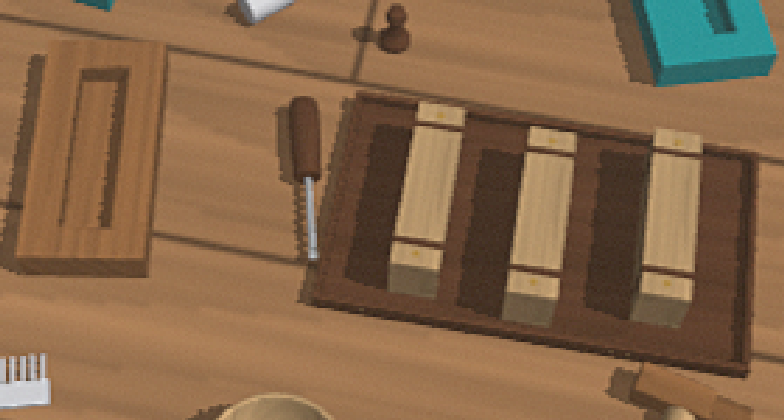

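The crops show the three cases at top-view pixels (174,206), (211,198) and (246,200). The wooden cradle is at (352,198). The look-alikes are the turquoise blocks at (177,307) and (382,298) and the pale boxes at (52,152), and I'm leaving those alone. Next I'll measure.

```bash
cat > meas.py <<'E'
from h import *
def cases(im,n,z=0.056,roi=(150,255,145,280),m=None):
    hsv=cv2.cvtColor(im,cv2.COLOR_RGB2HSV); out=[]
    mk=np.zeros(im.shape[:2],np.uint8); a,b,c,d=roi
    mk[a:b,c:d]=((im[a:b,c:d,0]>195)&(im[a:b,c:d,1]>160)&(im[a:b,c:d,2]>90)).astype(np.uint8)*255
    mk=cv2.morphologyEx(mk,cv2.MORPH_CLOSE,np.ones((7,3)))
    cs,_=cv2.findContours(mk,cv2.RETR_EXTERNAL,cv2.CHAIN_APPROX_NONE)
    for c in cs:
        if cv2.contourArea(c)<300: continue
        W=cast(n,c[:,0,:],z,m)[:,:2]
        r=cv2.minAreaRect((W*1000).astype(np.float32))
        bx=cv2.boxPoints(r); e=[bx[1]-bx[0],bx[2]-bx[1]]; l=max(e,key=np.linalg.norm); l=l*np.sign(l[0])
        out.append((np.array(r[0]),np.degrees(np.arctan2(l[1],l[0])),r[1]))
    return out,mk
E
python3 - <<'E'
from meas import *
im=cv2.imread('pics/top0.png')[:,:,::-1]
o,mk=cases(im,'top')
for r in o: print(r)
im=np.ascontiguousarray(im)
pc=np.array([(593,61),(638,57),(671,228),(630,234)])/3+[140,150]
P=cast('top',pc,0.032)[:,:2]*1000; print(P.round(1), P.mean(0))
oc=np.array([(553,42),(669,19),(713,248),(598,271)])/3+[140,150]
P=cast('top',oc,0.032)[:,:2]*1000; print(P.round(1),P.mean(0)); 
d=lambda a,b:np.degrees(np.arctan2(a[1]-b[1],a[0]-b[0])); print(d(P[0],P[3]),d(P[1],P[2]),np.linalg.norm(P[0]-P[3]),np.linalg.norm(P[0]-P[1]))
# tray rim corners
t=np.array([(25,57),(414,45),(420,266),(32,277)])/3+[140,150]
T=cast('top',t,0.016)[:,:2]*1000; print(T.round(1),T.mean(0))
b=cv2.imread('pics/scene0.png')[:,:,::-1]
oc=np.array([(50,42),(166,43),(149,262),(15,258)])/2.8+[150,155]
P=cast('scene',oc,0.032)[:,:2]*1000; print('scene',P.round(1),P.mean(0))
o,mk=cases(b,'scene',roi=(185,280,285,410))
for r in o: print(r)
E
```

```text
(array([533.30004883, 232.67915344]), np.float32(2.1794527), (148.64511108398438, 37.22174072265625))
(array([549.88690186,  42.69733429]), np.float32(2.5334926), (146.95162963867188, 36.90198516845703))
(array([579.87896729,  73.75372314]), np.float32(-86.56186), (191.75991821289062, 245.36068725585938))
[[ 632.2 -199. ]
 [ 636.1 -238.6]
 [ 485.7 -268.4]
 [ 480.  -232.5]] [ 558.49746138 -234.61369508]
[[ 648.7 -163.6]
 [ 670.1 -265.8]
 [ 468.5 -305.3]
 [ 447.2 -204.6]] [ 558.61266718 -234.81469492]
11.49798244126645 11.108530169155049 205.54585304938246 104.39585253057851
[[632.5 306.7]
 [646.7 -41. ]
 [449.6 -48.4]
 [436.1 296.8]] [541.23887837 128.53628077]
scene [[ 469.5 -299.5]
 [ 448.5 -202.5]
 [ 654.  -156.4]
 [ 673.8 -259.5]] [ 561.42626851 -229.47597762]
```

```bash
cat >> h.py <<'E'
def tool():
    s=sense(); return s,np.array(s['tool_pos']),R.from_quat(s['tool_rot']).as_matrix()
def yaw(A): return np.degrees(np.arctan2(-A[0,1],A[1,1]))  # angle of tool y from world y
def go(xyz_mm,yawdeg):
    s,p,A=tool(); d=A.T@(np.array(xyz_mm)/1000-p)*100
    dy=yawdeg-yaw(A); dy=(dy+90)%180-90
    # tool x is down: + twist turns yaw negative
    print('slide cm',d.round(2),'twist',round(float(-np.radians(dy)),4),'yaw now',round(float(yaw(A)),2),'tcp',(p*1000).round(1))
E
python3 - <<'E'
from meas import *
im=cv2.imread('pics/top0.png')[:,:,::-1]
for roi in [(162,240,198,225),(162,240,232,260),(170,242,160,188)]:
    o,mk=cases(im,'top',roi=roi); print(o)
s,p,A=tool(); print(A.round(3)); m,f,C=mod('wrist'); print('cam in tool',A.T@(m['eye']-p),(A.T@C).round(3))
go([480,-200,300],11.3); go([500,130,200],2.3)
E
```

```text
[(array([564.60406494, 132.96948242]), np.float32(0.57054746), (166.7266082763672, 67.81370544433594))]
[(array([549.88690186,  42.69733429]), np.float32(2.5334926), (146.95162963867188, 36.90198516845703))]
[(array([533.30004883, 232.67915344]), np.float32(2.1794527), (148.64511108398438, 37.22174072265625))]
[[-0.     0.391 -0.92 ]
 [ 0.001 -0.92  -0.391]
 [-1.    -0.001 -0.   ]]
cam in tool [-0.14245113 -0.00046135 -0.07667678] [[ 0.    -0.3    0.954]
 [ 1.     0.001 -0.   ]
 [-0.001  0.954  0.3  ]]
slide cm [ -6.9  -20.29 -36.35] twist 0.2046 yaw now -156.98 tcp [ 224.8 -528.8  230.6]
slide cm [  3.14 -49.86 -51.1 ] twist 0.3617 yaw now -156.98 tcp [ 224.8 -528.8  230.6]
```

Run:
```python
from h import *
go([600,-225,250],11.3)
```

```text
slide cm [ -1.91 -13.29 -46.42] twist 0.2046 yaw now -156.98 tcp [ 224.8 -528.8  230.6]
```

```bash
python3 -m creep '[{"slide":[-0.5,-1.5,-5.5],"twist":0.02},{"slide":[-1,-3.2,-11],"twist":0.05},{"slide":[-1.5,-4.8,-16.5],"twist":0.08},{"slide":[-1.9,-6.4,-22],"twist":0.11},{"slide":[-1.9,-8,-28],"twist":0.14},{"slide":[-1.9,-9.8,-34],"twist":0.17},{"slide":[-1.9,-11.5,-40],"twist":0.205},{"slide":[-1.9,-13.3,-46.4],"twist":0.205}]' 0.9
python3 -m creep '[{"slide":[0,0,0],"twist":0},{"slide":[0,0,0],"twist":0}]'
python3 - <<'E'
from h import *
import json,pickle
go([600,-225,250],11.3)
m=camera_model('wrist'); im=camera('wrist'); cv2.imwrite('pics/w1.png',im[:,:,::-1]); pickle.dump(m,open('w1.pkl','wb'))
print(sense()['qpos'])
E
```

```text
clock: 1.15
tool_pos: [0.5981, -0.2264, 0.2501]
tool_rot: [-0.704, -0.069, 0.704, -0.07]
force: [0.6, -0.0, 0.1]
width: 0.899
clock: 1.4
tool_pos: [0.5964, -0.2278, 0.2497]
tool_rot: [-0.703, -0.07, 0.704, -0.07]
force: [-0.0, 0.3, 0.2]
width: 0.9
slide cm [-0.03 -0.2  -0.41] twist 0.0004 yaw now -168.67 tcp [ 596.4 -227.8  249.7]
[-4.74408712e-01  3.63920241e-01  1.32797664e+00 -8.62420792e-04
  1.45079867e+00  9.00127557e-01]
```

View pics/w1.png

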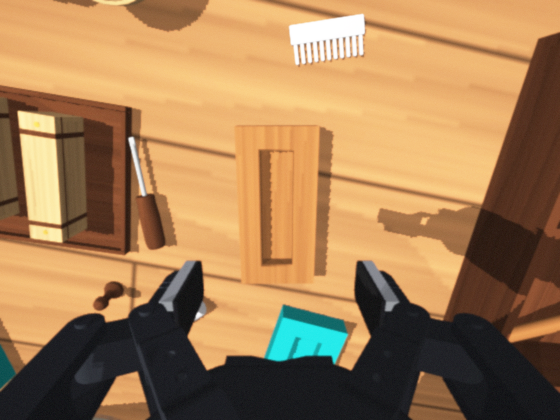

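Run:
```python
from h import *
a=cv2.imread('pics/w1.png')
c=cv2.resize(a[115:295,190:370],None,fx=3.3,fy=3.3,interpolation=cv2.INTER_CUBIC)
cv2.imwrite('pics/c3.png',c)
```

```text
(no output)
```

View pics/c3.png

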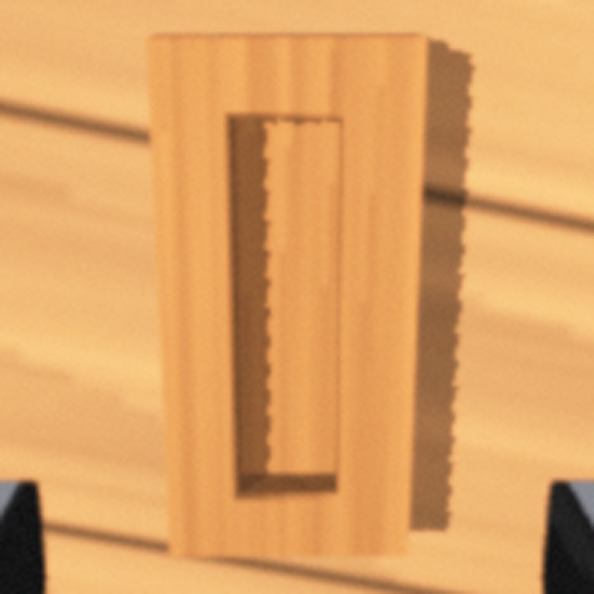

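Run:
```python
from h import *
import pickle
m=pickle.load(open('w1.pkl','rb'))
d=lambda a,b:np.degrees(np.arctan2(a[1]-b[1],a[0]-b[0]))
for nm,q in (('outer',[(150,34),(428,37),(407,556),(172,556)]),('pocket',[(228,115),(342,119),(337,491),(237,496)])):
    P=cast('wrist',np.array(q)/3.3+[190,115],0.032,m)[:,:2]*1000
    n=np.linalg.norm
    print(nm,P.round(1).tolist(),P.mean(0).round(1),'ang',d(P[0],P[3]),d(P[1],P[2]),d(P[0],P[1])-90,d(P[3],P[2])-90,'L',n(P[0]-P[3]),n(P[1]-P[2]),'W',n(P[0]-P[1]),n(P[3]-P[2]))
print(cast('wrist',[(55,112),(50,240)],0.056,m))
go([533,130,200],2.3); go([520,138,200],2.3)
```

```text
outer [[652.8, -164.1], [671.3, -261.2], [465.5, -302.6], [446.0, -205.7]] [ 558.9 -233.4] ang 11.369808137631145 11.377525307874912 10.793136550964746 11.399380209548255 L 210.98048353679488 209.93498605654347 W 98.81006580876324 98.83335040709055
pocket [[630.4, -196.3], [637.2, -237.3], [489.4, -267.3], [479.0, -227.4]] [ 559.  -232.1] ang 11.614932184587852 11.481352815505451 9.408945580139175 14.583024592996594 L 154.52547924435495 150.79235943603794 W 41.546246995613586 41.219194614478624
[[0.62921447 0.02593215 0.056     ]
 [0.47442762 0.03596693 0.056     ]]
slide cm [  4.99 -36.38  -0.83] twist 0.1562 yaw now -168.75 tcp [ 595.9 -228.4  249.9]
slide cm [  4.99 -37.41   0.29] twist 0.1562 yaw now -168.75 tcp [ 595.9 -228.4  249.9]
```

Run:
```python
from h import *
P=cast('top',np.array([(189,59),(234,57),(240,233),(192,235)])/3+[140,150],0.056)[:,:2]*1000
print(P.round(1).tolist(),P.mean(0))
P=cast('top',np.array([(293,63),(338,63),(344,238),(298,240)])/3+[140,150],0.056)[:,:2]*1000
print(P.round(1).tolist(),P.mean(0))
```

```text
[[627.7, 154.4], [629.8, 115.3], [477.2, 107.9], [475.0, 149.4]] [552.44159599 131.74876807]
[[625.1, 64.0], [625.5, 24.9], [473.8, 17.9], [471.7, 57.7]] [549.04450631  41.11419717]
```

```bash
python3 -m creep '[{"slide":[0,-5.2,0],"twist":0.02},{"slide":[0,-10.4,0],"twist":0.04},{"slide":[0,-15.6,0],"twist":0.06},{"slide":[0,-20.8,0],"twist":0.08},{"slide":[0,-26,-2],"twist":0.1},{"slide":[0,-31,-4],"twist":0.13},{"slide":[0,-36,-7],"twist":0.156},{"slide":[0,-36,-7],"twist":0.156}]'
python3 - <<'E'
from h import *
import pickle
sense()
m=camera_model('wrist'); im=camera('wrist'); cv2.imwrite('pics/w2.png',im[:,:,::-1]); pickle.dump(m,open('w2.pkl','wb'))
go([550,42,200],2.3)
E
```

```text
clock: 2.45
tool_pos: [0.5955, 0.1407, 0.2501]
tool_rot: [0.707, 0.016, -0.707, 0.015]
force: [0.2, -0.1, -0.3]
width: 0.897
slide cm [5.02 9.46 4.89] twist 0.0016 yaw now -177.61 tcp [594.9 138.6 250.1]
```

View pics/w2.png

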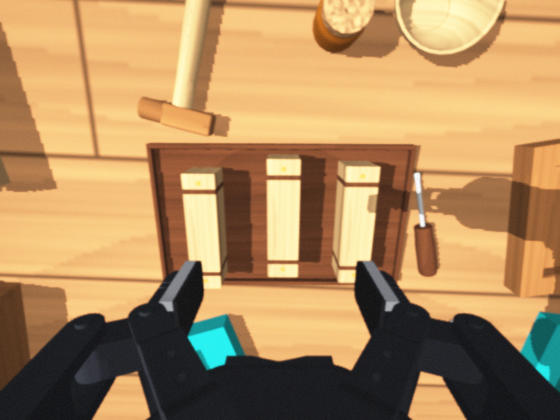

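Run:
```python
from h import *
a=cv2.imread('pics/w2.png')
cv2.imwrite('pics/c4.png',cv2.resize(a[140:295,145:425],None,fx=2.8,fy=2.8,interpolation=cv2.INTER_CUBIC))
```

```text
(no output)
```

View pics/c4.png

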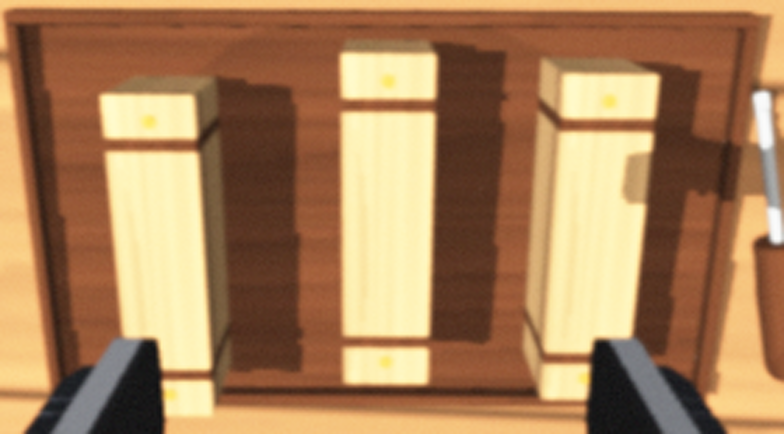

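Run:
```python
from h import *
import pickle
m=pickle.load(open('w2.pkl','rb'))
d=lambda a,b:np.degrees(np.arctan2(a[1]-b[1],a[0]-b[0]))
for nm,q in (('C',[(100,94),(196,95),(213,415),(128,415)]),('B',[(340,53),(436,54),(429,384),(343,384)]),('A',[(559,70),(657,72),(632,399),(540,399)])):
    P=cast('wrist',np.array(q)/2.8+[145,140],0.056,m)[:,:2]*1000
    n=np.linalg.norm
    print(nm,P.round(1).tolist(),P.mean(0).round(1),'ang',d(P[0],P[3]),d(P[1],P[2]),d(P[0],P[1])-90,'L',n(P[0]-P[3]),n(P[1]-P[2]),'W',n(P[0]-P[1]),n(P[3]-P[2]))
go([550,42,100],2.0); go([550,42,31],2.0)
```

```text
C [[605.9, 254.7], [607.3, 215.3], [457.1, 210.5], [455.3, 250.0]] [531.4 232.6] ang 1.7962578591954987 1.8496758390762007 1.940855898973581 L 150.70770071783892 150.2731093803554 W 39.43832976924409 39.58191151917873
B [[627.0, 156.7], [628.3, 117.9], [477.8, 111.1], [476.0, 150.5]] [552.3 134. ] ang 2.343220114005741 2.589776577235955 1.9471645157485256 L 151.11284897444614 150.69145736706423 W 38.86835281641026 39.51618153435169
A [[624.1, 67.4], [625.1, 27.4], [474.2, 16.8], [472.3, 59.3]] [548.9  42.7] ang 3.054784840966608 4.0189284225481945 1.3739945172754915 L 152.01867745017955 151.22853453740805 W 39.98061891495574 42.50962620882721
slide cm [15.02  9.46  4.88] twist 0.0068 yaw now -177.61 tcp [594.9 138.6 250.1]
slide cm [21.92  9.45  4.88] twist 0.0068 yaw now -177.61 tcp [594.9 138.6 250.1]
```

```bash
python3 -m creep '[{"slide":[2,4.5,2.4],"twist":0.003},{"slide":[4,9.5,4.9],"twist":0.006},{"slide":[8,9.5,4.9],"twist":0.006},{"slide":[12,9.5,4.9],"twist":0.006},{"slide":[16,9.5,4.9],"twist":0.006},{"slide":[20,9.5,4.9],"twist":0.006},{"slide":[21.9,9.5,4.9],"twist":0.006},{"slide":[21.9,9.5,4.9],"twist":0.006}]'
python3 -m creep '[{"slide":[0,0,0],"twist":0},{"slide":[0,0,0],"twist":0},{"slide":[0,0,0],"twist":0},{"slide":[0,0,0],"twist":0},{"slide":[0,0,0],"twist":0},{"slide":[0,0,0],"twist":0}]' 0 60
python3 - <<'E'
from h import *
go([550,42,31],2.0);s=sense();print(s['force'],s['ft_torque'],s['width'])
E
```

```text
clock: 3.5
tool_pos: [0.5479, 0.0397, 0.0302]
tool_rot: [-0.706, -0.011, 0.708, -0.012]
force: [0.2, -0.3, -0.1]
width: 0.902
clock: 4.25
tool_pos: [0.5511, 0.0418, 0.0329]
tool_rot: [0.708, 0.012, -0.706, 0.013]
force: [0.0, -1.2, 7.3]
width: 0.428
slide cm [ 0.19 -0.03  0.11] twist 0.0 yaw now -178.0 tcp [551.1  41.8  32.9]
[ 0.00888641 -1.19079687  7.30139363] [-0.04048819  0.15878474 -0.11784925] 0.42786909356573816
```

```bash
python3 -m creep '[{"slide":[-2,0,0],"twist":0},{"slide":[-5,0,0],"twist":0},{"slide":[-9,0,0],"twist":0},{"slide":[-12,0,0],"twist":0},{"slide":[-13,0,0],"twist":0},{"slide":[-13,0,0],"twist":0},{"slide":[-13,0,0],"twist":0},{"slide":[-13,0,0],"twist":0}]'
cat > rd.py <<'E'
from h import *
im=None
for i in range(3):
    s,p,A=tool(); print('F',(A.T@s['force']).round(2),'M',(A.T@s['ft_torque']).round(4),round(s['width'],3),'yaw',yaw(A).round(2),'z',A[:,0].round(4),'clk',round(s['clock'],2))
    im=camera('wrist')
import sys
cv2.imwrite('pics/'+sys.argv[1]+'.png',im[:,:,::-1])
E
python3 rd.py A0
```

```text
clock: 5.25
tool_pos: [0.5491, 0.042, 0.1598]
tool_rot: [-0.706, -0.012, 0.708, -0.012]
force: [-0.1, 0.0, -3.2]
width: 0.429
F [ 3.21 -0.03  0.06] M [-0.0055  0.0191 -0.0131] 0.429 yaw -178.01 z [-0.0029  0.     -1.    ] clk 5.25
F [ 2.71  0.21 -0.71] M [-0.0033  0.0632 -0.0017] 0.43 yaw -178.01 z [-2.4e-03  1.0e-04 -1.0e+00] clk 5.3
F [ 3.34  0.13 -0.18] M [ 0.0328  0.0087 -0.0505] 0.43 yaw -178.01 z [-0.0019 -0.     -1.    ] clk 5.35
```

View pics/A0.png

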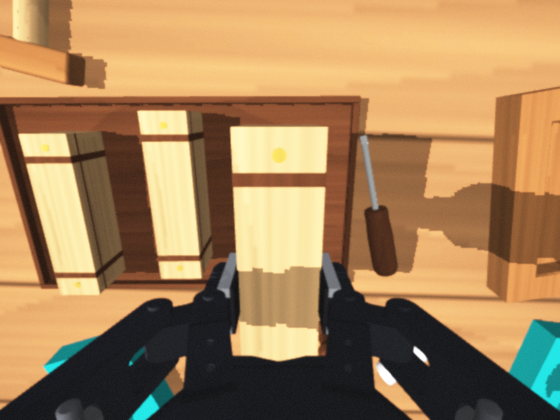

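```bash
sed -i 's/range(3)/range(8)/' rd.py
cat > rd.py <<'E'
from h import *
import sys
F=[];M=[]
for i in range(7):
    s,p,A=tool(); F.append(A.T@s['force']); M.append(A.T@s['ft_torque']); im=camera('wrist')
print('F',np.mean(F,0).round(2),'M',np.mean(M,0).round(4),'sd',(np.std(M,0)).round(3),round(s['width'],3),'tcp',(p*1000).round(1),'clk',round(s['clock'],2))
cv2.imwrite('pics/'+sys.argv[1]+'.png',im[:,:,::-1])
E
python3 -m creep '[{"slide":[0,0,2],"twist":0},{"slide":[0,0,5.5],"twist":0},{"slide":[0,0,10.5],"twist":0},{"slide":[0,0,16.5],"twist":0},{"slide":[0,0,16.5],"twist":0},{"slide":[0,0,16.5],"twist":0},{"slide":[0,0,16.5],"twist":0}]'
python3 rd.py A1
python3 -m creep '[{"slide":[0,0,-2],"twist":0},{"slide":[0,0,-5.5],"twist":0},{"slide":[0,0,-10.5],"twist":0},{"slide":[0,0,-16.5],"twist":0},{"slide":[0,0,-16.5],"twist":0},{"slide":[0,0,-16.5],"twist":0},{"slide":[0,0,-16.5],"twist":0}]'
python3 rd.py A2
```

```text
clock: 6.28
tool_pos: [0.3869, 0.0361, 0.1617]
tool_rot: [0.708, 0.012, -0.706, 0.012]
force: [0.4, 0.6, -2.6]
width: 0.434
F [ 2.68 -0.32 -0.22] M [-0.001   0.0424  0.0172] sd [0.024 0.027 0.043] 0.43 tcp [385.5  36.2 161.1] clk 6.58
clock: 7.5
tool_pos: [0.5489, 0.042, 0.161]
tool_rot: [-0.706, -0.012, 0.708, -0.012]
force: [-0.8, -0.8, -2.8]
width: 0.429
F [3.15 0.13 0.18] M [-0.001   0.0154 -0.0043] sd [0.016 0.025 0.038] 0.432 tcp [549.6  41.9 161.7] clk 7.8
```

```bash
python3 -m creep '[{"slide":[4,0,0],"twist":0},{"slide":[8,0,0],"twist":0},{"slide":[11,0,0],"twist":0},{"slide":[12.2,0,0],"twist":0},{"slide":[12.8,0,0],"twist":0},{"slide":[12.9,0,0],"twist":0},{"slide":[12.9,0,0],"twist":0}]'
python3 -m creep '[{"slide":[0,0,0],"twist":0},{"slide":[0,0,0],"twist":0},{"slide":[0,0,0],"twist":0},{"slide":[0,0,0],"twist":0}]' 0.9
python3 -m creep '[{"slide":[-4,0,0],"twist":0},{"slide":[-8,0,0],"twist":0},{"slide":[-12,0,0],"twist":0},{"slide":[-12,0,0],"twist":0}]'
python3 - <<'E'
from h import *
go([552.5,135,31],2.2); im=camera('wrist'); cv2.imwrite('pics/w3.png',im[:,:,::-1])
E
```

```text
clock: 8.72
tool_pos: [0.5508, 0.0419, 0.0332]
tool_rot: [0.708, 0.012, -0.706, 0.012]
force: [-0.4, 0.6, -2.6]
width: 0.436
clock: 9.22
tool_pos: [0.5501, 0.0419, 0.0325]
tool_rot: [0.707, 0.012, -0.707, 0.012]
force: [-0.1, 0.6, 0.0]
width: 0.902
clock: 9.72
tool_pos: [0.5524, 0.0419, 0.1558]
tool_rot: [0.71, 0.012, -0.704, 0.013]
force: [0.9, 0.2, 0.1]
width: 0.905
slide cm [12.47 -9.32 -0.23] twist -0.0035 yaw now -178.0 tcp [552.4  41.9 155.8]
```

View pics/w3.png

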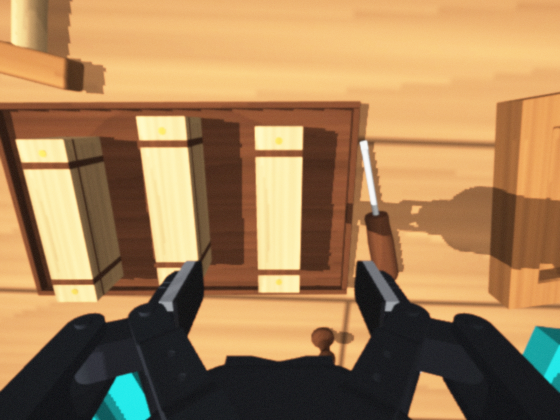

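Case A is back flat in the tray at about (280,210). Case B is next, at about (170,195).

```bash
python3 -m creep '[{"slide":[0,-5,0],"twist":-0.003},{"slide":[2,-9.3,0],"twist":-0.003},{"slide":[6,-9.3,0],"twist":-0.003},{"slide":[10,-9.3,0],"twist":-0.003},{"slide":[12,-9.3,0],"twist":-0.003},{"slide":[12.2,-9.3,0],"twist":-0.003},{"slide":[12.2,-9.3,0],"twist":-0.003}]'
python3 -m creep '[{"slide":[0,0,0],"twist":0},{"slide":[0,0,0],"twist":0},{"slide":[0,0,0],"twist":0},{"slide":[0,0,0],"twist":0},{"slide":[0,0,0],"twist":0}]' 0 60
python3 -m creep '[{"slide":[-2,0,0],"twist":0},{"slide":[-5,0,0],"twist":0},{"slide":[-9,0,0],"twist":0},{"slide":[-12,0,0],"twist":0},{"slide":[-13,0,0],"twist":0},{"slide":[-13,0,0],"twist":0},{"slide":[-13,0,0],"twist":0},{"slide":[-13,0,0],"twist":0}]'
python3 rd.py B0
python3 -m creep '[{"slide":[0,0,2],"twist":0},{"slide":[0,0,5.5],"twist":0},{"slide":[0,0,10.5],"twist":0},{"slide":[0,0,16.5],"twist":0},{"slide":[0,0,16.5],"twist":0},{"slide":[0,0,16.5],"twist":0},{"slide":[0,0,16.5],"twist":0}]'
python3 rd.py B1
python3 -m creep '[{"slide":[0,0,-2],"twist":0},{"slide":[0,0,-5.5],"twist":0},{"slide":[0,0,-10.5],"twist":0},{"slide":[0,0,-16.5],"twist":0},{"slide":[0,0,-16.5],"twist":0},{"slide":[0,0,-16.5],"twist":0},{"slide":[0,0,-16.5],"twist":0}]'
python3 rd.py B2
```

```text
clock: 10.65
tool_pos: [0.5466, 0.1348, 0.03]
tool_rot: [-0.707, -0.013, 0.707, -0.013]
force: [-0.5, -0.0, 0.1]
width: 0.9
clock: 11.28
tool_pos: [0.5475, 0.1348, 0.0314]
tool_rot: [0.708, 0.013, -0.706, 0.013]
force: [-1.5, -1.0, 6.6]
width: 0.437
clock: 12.28
tool_pos: [0.5459, 0.1348, 0.1588]
tool_rot: [-0.706, -0.013, 0.708, -0.013]
force: [-0.5, -0.2, -3.4]
width: 0.436
F [2.99 0.14 0.2 ] M [ 0.019  -0.0307  0.0038] sd [0.023 0.024 0.018] 0.433 tcp [546.7 134.9 160. ] clk 12.57
clock: 13.5
tool_pos: [0.3836, 0.1288, 0.1608]
tool_rot: [0.708, 0.013, -0.706, 0.013]
force: [-0.0, -0.4, -3.7]
width: 0.432
F [ 3.02  0.11 -0.17] M [-0.016  -0.033   0.0338] sd [0.036 0.025 0.028] 0.435 tcp [382.3 128.6 160.1] clk 13.8
clock: 14.72
tool_pos: [0.5459, 0.1348, 0.16]
tool_rot: [-0.707, -0.013, 0.707, -0.013]
force: [0.3, -0.2, -3.1]
width: 0.435
F [ 3.09  0.04 -0.08] M [ 0.0081 -0.0073  0.0051] sd [0.036 0.027 0.036] 0.429 tcp [546.4 134.9 160.7] clk 15.03
```

```bash
python3 -m creep '[{"slide":[4,0,0],"twist":0},{"slide":[8,0,0],"twist":0},{"slide":[11,0,0],"twist":0},{"slide":[12.2,0,0],"twist":0},{"slide":[12.8,0,0],"twist":0},{"slide":[12.9,0,0],"twist":0},{"slide":[12.9,0,0],"twist":0}]'
python3 -m creep '[{"slide":[0,0,0],"twist":0},{"slide":[0,0,0],"twist":0},{"slide":[0,0,0],"twist":0},{"slide":[0,0,0],"twist":0}]' 0.9
python3 -m creep '[{"slide":[-4,0,0],"twist":0},{"slide":[-8,0,0],"twist":0},{"slide":[-12,0,0],"twist":0},{"slide":[-12,0,0],"twist":0}]'
python3 - <<'E'
from h import *
go([532,232.5,31],2.0); im=camera('wrist'); cv2.imwrite('pics/w4.png',im[:,:,::-1])
E
```

```text
clock: 15.95
tool_pos: [0.5476, 0.135, 0.0323]
tool_rot: [0.708, 0.013, -0.706, 0.013]
force: [-0.4, -0.3, -4.0]
width: 0.429
clock: 16.45
tool_pos: [0.5469, 0.1349, 0.0315]
tool_rot: [0.707, 0.013, -0.707, 0.013]
force: [0.3, -0.6, 0.2]
width: 0.9
clock: 16.95
tool_pos: [0.5492, 0.1352, 0.1548]
tool_rot: [0.71, 0.014, -0.704, 0.013]
force: [0.6, -0.4, -0.5]
width: 0.901
slide cm [12.38 -9.78  1.45] twist 0.003 yaw now -177.83 tcp [549.2 135.2 154.8]
```

View pics/w4.png

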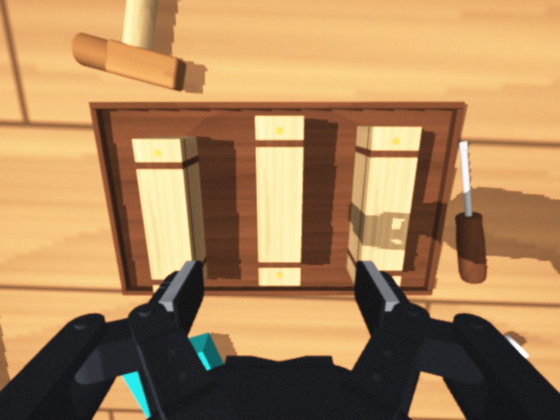

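Cases A and B are both back flat in the tray. Now case C.

```bash
python3 -m creep '[{"slide":[0,-5,0.7],"twist":0.003},{"slide":[2,-9.8,1.3],"twist":0.003},{"slide":[6,-9.8,1.3],"twist":0.003},{"slide":[10,-9.8,1.3],"twist":0.003},{"slide":[12,-9.8,1.3],"twist":0.003},{"slide":[12.2,-9.8,1.3],"twist":0.003},{"slide":[12.2,-9.8,1.3],"twist":0.003}]'
python3 -m creep '[{"slide":[0,0,0],"twist":0},{"slide":[0,0,0],"twist":0},{"slide":[0,0,0],"twist":0},{"slide":[0,0,0],"twist":0},{"slide":[0,0,0],"twist":0}]' 0 60
python3 -m creep '[{"slide":[-2,0,0],"twist":0},{"slide":[-5,0,0],"twist":0},{"slide":[-9,0,0],"twist":0},{"slide":[-12,0,0],"twist":0},{"slide":[-13,0,0],"twist":0},{"slide":[-13,0,0],"twist":0},{"slide":[-13,0,0],"twist":0},{"slide":[-13,0,0],"twist":0}]'
python3 rd.py C0
python3 -m creep '[{"slide":[0,0,2],"twist":0},{"slide":[0,0,5.5],"twist":0},{"slide":[0,0,10.5],"twist":0},{"slide":[0,0,16.5],"twist":0},{"slide":[0,0,16.5],"twist":0},{"slide":[0,0,16.5],"twist":0},{"slide":[0,0,16.5],"twist":0}]'
python3 rd.py C1
python3 -m creep '[{"slide":[0,0,-2],"twist":0},{"slide":[0,0,-5.5],"twist":0},{"slide":[0,0,-10.5],"twist":0},{"slide":[0,0,-16.5],"twist":0},{"slide":[0,0,-16.5],"twist":0},{"slide":[0,0,-16.5],"twist":0},{"slide":[0,0,-16.5],"twist":0}]'
python3 rd.py C2
```

```text
clock: 17.88
tool_pos: [0.53, 0.2322, 0.029]
tool_rot: [-0.707, -0.012, 0.707, -0.012]
force: [1.1, -0.5, -0.5]
width: 0.903
clock: 18.5
tool_pos: [0.5308, 0.2326, 0.0304]
tool_rot: [0.708, 0.012, -0.706, 0.012]
force: [-0.3, 0.9, 6.2]
width: 0.433
clock: 19.5
tool_pos: [0.5292, 0.2321, 0.1577]
tool_rot: [-0.706, -0.012, 0.708, -0.013]
force: [0.3, -0.1, -3.3]
width: 0.431
F [ 3.45 -0.03 -0.05] M [ 0.0034 -0.0015 -0.0134] sd [0.041 0.017 0.017] 0.435 tcp [530.  232.3 159.1] clk 19.8
clock: 20.72
tool_pos: [0.3668, 0.2269, 0.1597]
tool_rot: [0.708, 0.012, -0.706, 0.012]
force: [-0.7, -0.1, -3.6]
width: 0.431
F [3.89 0.04 0.14] M [0.002  0.0077 0.0063] sd [0.033 0.029 0.018] 0.434 tcp [365.6 226.6 159.1] clk 21.02
clock: 21.95
tool_pos: [0.5292, 0.2322, 0.159]
tool_rot: [-0.707, -0.012, 0.707, -0.013]
force: [-0.1, -0.2, -3.6]
width: 0.436
F [3.68 0.04 0.04] M [ 0.0129 -0.0034 -0.0113] sd [0.027 0.027 0.024] 0.432 tcp [529.7 232.4 159.6] clk 22.25
```

The shake didn't shift the torque for any case, so it was too soft. I'll repeat it on C with a sharp reversal of stroke.

```bash
python3 -m creep '[{"slide":[0,0,4],"twist":0},{"slide":[0,0,10],"twist":0},{"slide":[0,0,16],"twist":0},{"slide":[0,0,10],"twist":0},{"slide":[0,0,5.5],"twist":0},{"slide":[0,0,3],"twist":0},{"slide":[0,0,1],"twist":0},{"slide":[0,0,0],"twist":0}]'
python3 -m creep '[{"slide":[0,0,0],"twist":0},{"slide":[0,0,0],"twist":0}]'
python3 rd.py C3
python3 -m creep '[{"slide":[0,0,2],"twist":0},{"slide":[0,0,5.5],"twist":0},{"slide":[0,0,10],"twist":0},{"slide":[0,0,14],"twist":0},{"slide":[0,0,16],"twist":0},{"slide":[0,0,16],"twist":0},{"slide":[0,0,16],"twist":0}]'
python3 -m creep '[{"slide":[0,0,-4],"twist":0},{"slide":[0,0,-10],"twist":0},{"slide":[0,0,-16],"twist":0},{"slide":[0,0,-10],"twist":0},{"slide":[0,0,-5.5],"twist":0},{"slide":[0,0,-3],"twist":0},{"slide":[0,0,-1],"twist":0},{"slide":[0,0,0],"twist":0}]'
python3 -m creep '[{"slide":[0,0,0],"twist":0},{"slide":[0,0,0],"twist":0}]'
python3 rd.py C4
```

```text
clock: 23.3
tool_pos: [0.531, 0.2323, 0.1593]
tool_rot: [0.707, 0.012, -0.707, 0.012]
force: [-0.1, 0.3, -3.4]
width: 0.432
clock: 23.55
tool_pos: [0.5289, 0.2322, 0.1592]
tool_rot: [-0.707, -0.012, 0.707, -0.012]
force: [0.1, 0.3, -3.5]
width: 0.436
F [ 3.55  0.01 -0.07] M [ 0.015  -0.0066 -0.0169] sd [0.02  0.018 0.034] 0.431 tcp [529.7 232.4 159.4] clk 23.85
clock: 24.78
tool_pos: [0.3723, 0.2273, 0.1598]
tool_rot: [0.708, 0.013, -0.706, 0.012]
force: [-0.4, -0.2, -4.2]
width: 0.433
clock: 25.78
tool_pos: [0.3703, 0.2269, 0.1594]
tool_rot: [0.707, 0.012, -0.707, 0.012]
force: [-0.2, -0.1, -3.9]
width: 0.435
clock: 26.02
tool_pos: [0.3715, 0.227, 0.1596]
tool_rot: [0.708, 0.012, -0.706, 0.012]
force: [0.5, -0.4, -3.9]
width: 0.433
F [ 3.55 -0.24  0.16] M [-0.0154 -0.0176  0.0145] sd [0.017 0.048 0.038] 0.432 tcp [370.5 226.8 159.2] clk 26.32
```

```bash
python3 -m creep '[{"slide":[0,0,-3],"twist":0},{"slide":[0,0,-8],"twist":0},{"slide":[2,0,-13],"twist":0},{"slide":[6,0,-15.5],"twist":0},{"slide":[10,0,-16],"twist":0},{"slide":[12,0,-16],"twist":0},{"slide":[12.7,0,-16],"twist":0},{"slide":[12.9,0,-16],"twist":0}]'
python3 -m creep '[{"slide":[0,0,0],"twist":0},{"slide":[0,0,0],"twist":0},{"slide":[0,0,0],"twist":0},{"slide":[0,0,0],"twist":0},{"slide":[0,0,0],"twist":0}]' 0.9
python3 -m creep '[{"slide":[-4,0,0],"twist":0},{"slide":[-9,0,0],"twist":0},{"slide":[-9,5,-0.5],"twist":0},{"slide":[-9,11,-1],"twist":0},{"slide":[-9,16,-1.5],"twist":0},{"slide":[-9,19,-2],"twist":0},{"slide":[-9,19,-2],"twist":0}]'
python3 - <<'E'
from h import *
go([549.5,42,31],2.0); im=camera('wrist'); cv2.imwrite('pics/w5.png',im[:,:,::-1])
E
```

```text
clock: 27.38
tool_pos: [0.5306, 0.2325, 0.0306]
tool_rot: [0.707, 0.012, -0.707, 0.012]
force: [1.4, 0.3, -3.2]
width: 0.437
clock: 28.0
tool_pos: [0.5301, 0.2323, 0.0304]
tool_rot: [0.707, 0.012, -0.707, 0.012]
force: [0.0, 1.1, 0.2]
width: 0.899
clock: 28.88
tool_pos: [0.5571, 0.0411, 0.1203]
tool_rot: [0.707, 0.011, -0.707, 0.011]
force: [-0.6, 0.2, 0.0]
width: 0.899
slide cm [ 8.93 -0.11  0.76] twist -0.0036 yaw now -178.2 tcp [557.1  41.1 120.3]
```

View pics/w5.png

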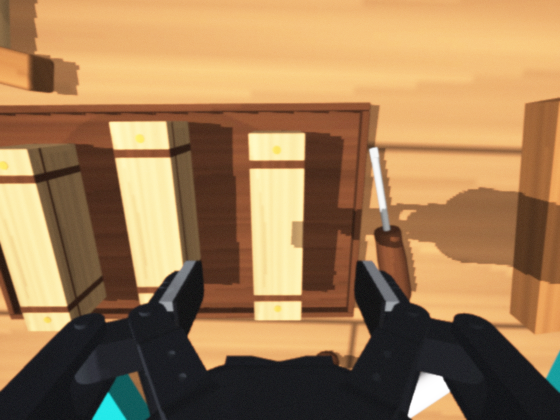

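```bash
python3 -m creep '[{"slide":[4,-0.1,0.7],"twist":-0.003},{"slide":[8,-0.1,0.7],"twist":-0.003},{"slide":[8.9,-0.1,0.7],"twist":-0.003},{"slide":[8.9,-0.1,0.7],"twist":-0.003}]'
python3 -m creep '[{"slide":[0,0,0],"twist":0},{"slide":[0,0,0],"twist":0},{"slide":[0,0,0],"twist":0},{"slide":[0,0,0],"twist":0},{"slide":[0,0,0],"twist":0}]' 0 60
python3 -m creep '[{"slide":[-3,0,0],"twist":0},{"slide":[-8,0,0],"twist":0},{"slide":[-12,0,0],"twist":0},{"slide":[-13,0,0],"twist":0},{"slide":[-13,0,0],"twist":0}]'
python3 -m creep '[{"slide":[0,0,4],"twist":0},{"slide":[0,0,10],"twist":0},{"slide":[0,0,16],"twist":0},{"slide":[0,0,10],"twist":0},{"slide":[0,0,5.5],"twist":0},{"slide":[0,0,3],"twist":0},{"slide":[0,0,1],"twist":0},{"slide":[0,0,0],"twist":0}]'
python3 -m creep '[{"slide":[0,0,0],"twist":0},{"slide":[0,0,0],"twist":0}]'
python3 rd.py A3
python3 -m creep '[{"slide":[0,0,2],"twist":0},{"slide":[0,0,5.5],"twist":0},{"slide":[0,0,10],"twist":0},{"slide":[0,0,14],"twist":0},{"slide":[0,0,16],"twist":0},{"slide":[0,0,16],"twist":0}]'
python3 -m creep '[{"slide":[0,0,-4],"twist":0},{"slide":[0,0,-10],"twist":0},{"slide":[0,0,-16],"twist":0},{"slide":[0,0,-10],"twist":0},{"slide":[0,0,-5.5],"twist":0},{"slide":[0,0,-3],"twist":0},{"slide":[0,0,-1],"twist":0},{"slide":[0,0,0],"twist":0}]'
python3 -m creep '[{"slide":[0,0,0],"twist":0},{"slide":[0,0,0],"twist":0}]'
python3 rd.py A4
```

```text
clock: 29.42
tool_pos: [0.5497, 0.0448, 0.0313]
tool_rot: [-0.707, -0.014, 0.707, -0.014]
force: [-0.1, -0.6, 0.1]
width: 0.9
clock: 30.05
tool_pos: [0.5509, 0.0437, 0.0329]
tool_rot: [0.708, 0.013, -0.706, 0.014]
force: [-0.2, -0.5, 6.1]
width: 0.433
clock: 30.68
tool_pos: [0.5491, 0.0439, 0.1608]
tool_rot: [-0.707, -0.013, 0.707, -0.013]
force: [0.1, -0.7, -3.0]
width: 0.435
clock: 31.68
tool_pos: [0.5491, 0.044, 0.1587]
tool_rot: [-0.705, -0.013, 0.709, -0.013]
force: [0.1, 1.1, -3.3]
width: 0.429
clock: 31.92
tool_pos: [0.5482, 0.0439, 0.1606]
tool_rot: [-0.706, -0.013, 0.708, -0.013]
force: [-0.5, 0.1, -2.8]
width: 0.434
F [ 3.16 -0.15 -0.07] M [ 0.0057  0.0422 -0.0007] sd [0.027 0.041 0.029] 0.428 tcp [549.3  43.9 161.6] clk 32.23
clock: 33.02
tool_pos: [0.3894, 0.0379, 0.1617]
tool_rot: [0.708, 0.013, -0.706, 0.013]
force: [1.2, 0.4, -3.2]
width: 0.432
clock: 34.02
tool_pos: [0.3902, 0.0378, 0.1616]
tool_rot: [0.707, 0.013, -0.706, 0.013]
force: [0.1, -0.3, -3.5]
width: 0.434
clock: 34.28
tool_pos: [0.3912, 0.0377, 0.1616]
tool_rot: [0.708, 0.013, -0.706, 0.013]
force: [-0.0, 0.2, -3.3]
width: 0.431
F [3.39 0.04 0.02] M [ 0.0063 -0.0445 -0.0011] sd [0.019 0.032 0.047] 0.43 tcp [390.1  37.8 161.2] clk 34.58
```

```bash
python3 rd.py A5
python3 -m creep '[{"slide":[0,0,-2],"twist":0},{"slide":[0,0,-5.5],"twist":0},{"slide":[0,0,-10],"twist":0},{"slide":[0,0,-14],"twist":0},{"slide":[0,0,-16],"twist":0},{"slide":[0,0,-16],"twist":0}]'
python3 -m creep '[{"slide":[0,0,4],"twist":0},{"slide":[0,0,10],"twist":0},{"slide":[0,0,16],"twist":0},{"slide":[0,0,10],"twist":0},{"slide":[0,0,5.5],"twist":0},{"slide":[0,0,3],"twist":0},{"slide":[0,0,1],"twist":0},{"slide":[0,0,0],"twist":0}]'
python3 -m creep '[{"slide":[0,0,0],"twist":0},{"slide":[0,0,0],"twist":0}]'
python3 rd.py A6
python3 -c "
from h import *
go([559,-233.2,160],11.4)"
```

```text
F [ 3.16 -0.01 -0.02] M [-0.0063 -0.0464 -0.0134] sd [0.026 0.028 0.022] 0.433 tcp [389.7  37.8 161.3] clk 34.92
clock: 35.72
tool_pos: [0.5523, 0.0439, 0.1606]
tool_rot: [0.707, 0.013, -0.707, 0.013]
force: [-1.0, 0.0, -3.2]
width: 0.433
clock: 36.72
tool_pos: [0.55, 0.0439, 0.1611]
tool_rot: [-0.707, -0.013, 0.707, -0.013]
force: [-0.3, 0.3, -2.5]
width: 0.434
clock: 36.98
tool_pos: [0.5484, 0.0439, 0.1612]
tool_rot: [-0.707, -0.013, 0.707, -0.013]
force: [-0.9, 0.5, -3.2]
width: 0.432
F [ 2.97 -0.14 -0.02] M [-0.008   0.0645 -0.0033] sd [0.021 0.023 0.019] 0.433 tcp [549.3  43.9 161.4] clk 37.27
slide cm [ 0.15 27.72  0.09] twist -0.1612 yaw now -177.83 tcp [549.4  43.9 161.4]
```

View pics/A6.png

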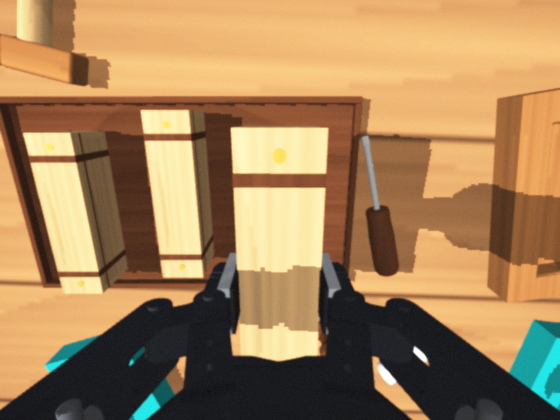

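Run:
```python
from h import *
a=cv2.imread('pics/A6.png')
cv2.imwrite('pics/c6.png',cv2.resize(a[115:265,215:345],None,fx=4,fy=4,interpolation=cv2.INTER_CUBIC))
```

```text
(no output)
```

View pics/c6.png

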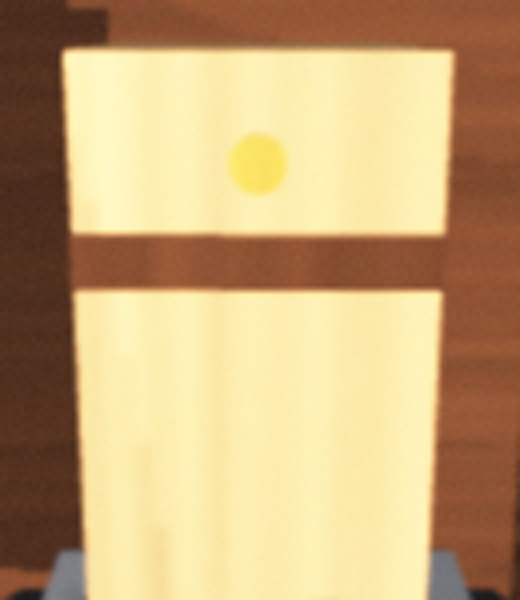

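Run:
```python
from h import *
s,p,A=tool(); m=camera_model('wrist')
q=np.array([(63,50),(453,52),(432,548),(83,548)])/4+[215,115]
for h in (0.0231,):
    P=cast('wrist',q,p[2]+h,m)
    T=(P-p)@A*1000
    print(T.round(2),'W',np.linalg.norm(P[0]-P[1]),np.linalg.norm(P[2]-P[3]))
    for a,b in((0,3),(1,2)): d=T[a]-T[b]; print(np.degrees(np.arctan2(d[1],-d[2])))
```

```text
[[-23.09 -19.24 -72.89]
 [-23.09  18.75 -72.75]
 [-23.09  19.14 -19.75]
 [-23.1  -19.56 -19.71]] W 0.0379932496972666 0.038702574560726045
0.339340293635256
-0.42662197243367433
```

Case A is the loose one: its torque swings from +0.05 to -0.045 N·m with the shake direction, while C stayed near zero under the same shake. It sits square in the grip, with its centre 2.2 mm behind the TCP. Next I'll take it over the cradle.

```bash
python3 -c "
from h import *
go([561.2,-232.8,160],11.4)"
python3 -m creep '[{"slide":[0,2,0],"twist":-0.02},{"slide":[0,6,0],"twist":-0.04},{"slide":[0,11,0],"twist":-0.06},{"slide":[0,16,0],"twist":-0.08},{"slide":[0,21,0],"twist":-0.11},{"slide":[0,25,0],"twist":-0.14},{"slide":[0,27,-0.1],"twist":-0.161},{"slide":[0,27.6,-0.1],"twist":-0.161}]'
python3 -m creep '[{"slide":[3,0,0],"twist":0},{"slide":[6,0,0],"twist":0},{"slide":[8,0,0],"twist":0},{"slide":[8,0,0],"twist":0},{"slide":[8,0,0],"twist":0}]'
python3 rd.py D0
python3 -c "
from h import *
go([561.2,-232.8,80],11.4); go([561.2,-232.8,39],11.4)"
```

```text
slide cm [ 0.15 27.69 -0.13] twist -0.1612 yaw now -177.83 tcp [549.4  43.9 161.4]
clock: 38.33
tool_pos: [0.561, -0.2332, 0.1611]
tool_rot: [0.704, 0.069, -0.704, 0.069]
force: [-0.1, -0.1, -3.2]
width: 0.428
clock: 38.95
tool_pos: [0.5617, -0.2316, 0.0822]
tool_rot: [0.704, 0.07, -0.703, 0.071]
force: [0.3, 0.6, -3.7]
width: 0.432
F [ 3.23  0.1  -0.11] M [0.007  0.054  0.0077] sd [0.015 0.037 0.024] 0.43 tcp [ 561.4 -232.    82.1] clk 39.25
slide cm [0.19 0.08 0.02] twist -0.0002 yaw now -168.61 tcp [ 561.3 -232.    81.9]
slide cm [4.29 0.07 0.03] twist -0.0002 yaw now -168.61 tcp [ 561.3 -232.    81.9]
```

View pics/D0.png

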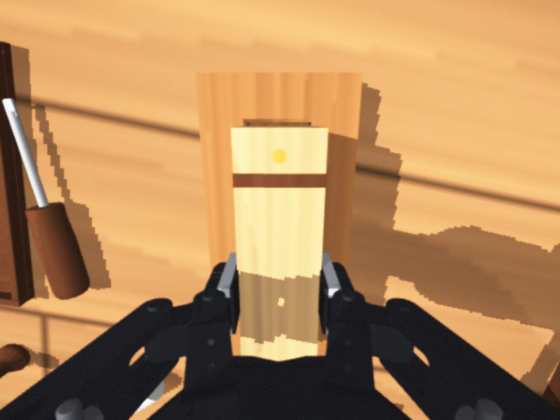

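Run:
```python
from h import *
a=cv2.imread('pics/D0.png')
cv2.imwrite('pics/c7.png',cv2.resize(a[60:260,185:375],None,fx=3,fy=3,interpolation=cv2.INTER_CUBIC))
```

```text
(no output)
```

View pics/c7.png

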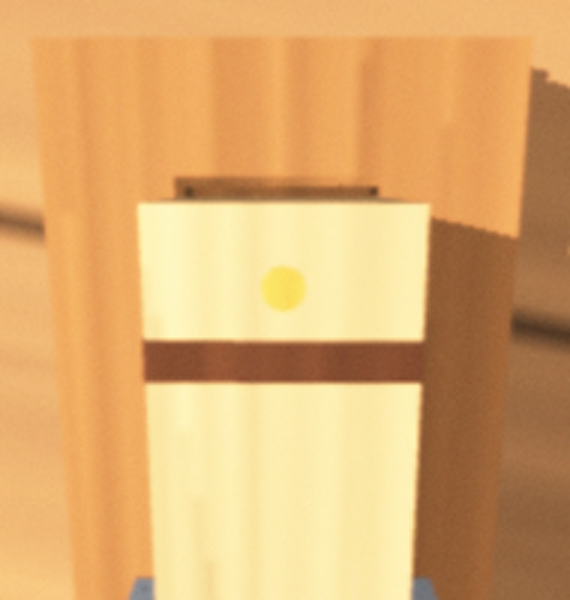

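Run:
```python
from h import *
s,p,A=tool(); m=camera_model('wrist')
f=lambda q,z:((cast('wrist',np.array(q)/3+[185,60],z,m)-p)@A*1000).round(2)[:,1:]
print('block far',f([(32,38),(531,38)],.032)); print('block sides',f([(54,340),(64,480),(514,330),(500,520)],.032))
print('pocket far',f([(175,178),(378,180)],.032)); print('case',f([(138,204),(430,204)],p[2]+.0231))
```

```text
block far [[ -50.06 -102.23]
 [  49.08 -102.34]]
block sides [[-50.27 -41.75]
 [-50.42  -9.29]
 [ 50.35 -44.05]
 [ 50.63   0.51]]
pocket far [[-22.58 -75.69]
 [ 19.59 -75.33]]
case [[-19.13 -72.8 ]
 [ 18.81 -72.83]]
```

```bash
python3 -m creep '[{"slide":[1.2,0,0],"twist":0},{"slide":[2,0,0],"twist":0},{"slide":[2.4,0,0],"twist":0},{"slide":[2.7,0,0],"twist":0},{"slide":[2.7,0,0],"twist":0}]'
python3 -c "
from h import *
s,p,A=tool();print((A.T@s['force']).round(2),(A.T@s['ft_torque']).round(3));go([561.2,-232.8,39],11.4)"
```

```text
clock: 39.92
tool_pos: [0.561, -0.2318, 0.0541]
tool_rot: [-0.704, -0.07, 0.704, -0.07]
force: [-0.8, 1.0, -2.9]
width: 0.434
[ 2.9  -1.1   0.58] [-0.002  0.03   0.001]
slide cm [ 1.51  0.1  -0.  ] twist -0.0001 yaw now -168.61 tcp [ 561.  -231.8   54.1]
```

```bash
python3 -m creep '[{"slide":[0.3,0,0],"twist":0},{"slide":[0.6,0,0],"twist":0},{"slide":[0.9,0,0],"twist":0},{"slide":[0.9,0,0],"twist":0}]'
python3 -c "
from h import *
s,p,A=tool();print((A.T@s['force']).round(2),(A.T@s['ft_torque']).round(3));go([561.2,-232.8,39],11.4)"
```

```text
clock: 40.42
tool_pos: [0.5608, -0.2317, 0.045]
tool_rot: [-0.703, -0.07, 0.704, -0.07]
force: [-0.4, -0.3, -3.6]
width: 0.431
[3.61 0.19 0.43] [0.025 0.008 0.039]
slide cm [ 0.6   0.11 -0.02] twist -0.0002 yaw now -168.61 tcp [ 560.8 -231.7   45. ]
```

Going in freely. Last 6 mm:

```bash
python3 -m creep '[{"slide":[0.2,0,0],"twist":0},{"slide":[0.4,0,0],"twist":0},{"slide":[0.55,0,0],"twist":0},{"slide":[0.6,0,0],"twist":0},{"slide":[0.6,0,0],"twist":0}]'
python3 -c "
from h import *
s,p,A=tool();print((A.T@s['force']).round(2),(A.T@s['ft_torque']).round(3));go([561.2,-232.8,39],11.4)"
```

```text
clock: 41.05
tool_pos: [0.561, -0.2319, 0.0394]
tool_rot: [0.704, 0.07, -0.704, 0.07]
force: [0.0, -0.2, -1.9]
width: 0.43
[ 1.89  0.22 -0.01] [-0.025 -0.022 -0.103]
slide cm [ 0.04  0.1  -0.  ] twist -0.0002 yaw now -168.61 tcp [ 561.  -231.9   39.4]
```

```bash
python3 -m creep '[{"slide":[0.05,0,0],"twist":0},{"slide":[0.05,0,0],"twist":0}]'
python3 -c "
from h import *
s,p,A=tool();print((A.T@s['force']).round(2),(A.T@s['ft_torque']).round(3),p)"
python3 -m creep '[{"slide":[0,0,0],"twist":0},{"slide":[0,0,0],"twist":0},{"slide":[0,0,0],"twist":0},{"slide":[0,0,0],"twist":0},{"slide":[0,0,0],"twist":0}]' 0.9
python3 -m creep '[{"slide":[-3,0,0],"twist":0},{"slide":[-8,0,0],"twist":0},{"slide":[-13,0,0],"twist":0},{"slide":[-18,0,-3],"twist":0},{"slide":[-20,0,-5],"twist":0},{"slide":[-20,0,-5],"twist":0},{"slide":[-20,0,-5],"twist":0}]'
python3 rd.py E0
python3 - <<'E'
from h import *
for n in('top','scene'): cv2.imwrite(f'pics/{n}E.png',camera(n)[:,:,::-1])
E
```

```text
clock: 41.3
tool_pos: [0.561, -0.2319, 0.0392]
tool_rot: [0.704, 0.07, -0.704, 0.07]
force: [-1.2, 0.8, 1.2]
width: 0.431
[-1.23 -1.03  1.05] [-0.056 -0.003 -0.087] [ 0.56100234 -0.23193061  0.03921878]
clock: 41.92
tool_pos: [0.5611, -0.2319, 0.0388]
tool_rot: [0.704, 0.07, -0.704, 0.07]
force: [-0.1, -0.3, 0.2]
width: 0.9
clock: 42.8
tool_pos: [0.6085, -0.2217, 0.2371]
tool_rot: [-0.702, -0.071, 0.705, -0.07]
force: [-0.1, -0.1, -0.6]
width: 0.9
F [ 0.35 -0.19 -0.07] M [-0.0025  0.0088 -0.0009] sd [0.026 0.027 0.035] 0.905 tcp [ 609.3 -222.   238. ] clk 43.1
```

View pics/E0.png

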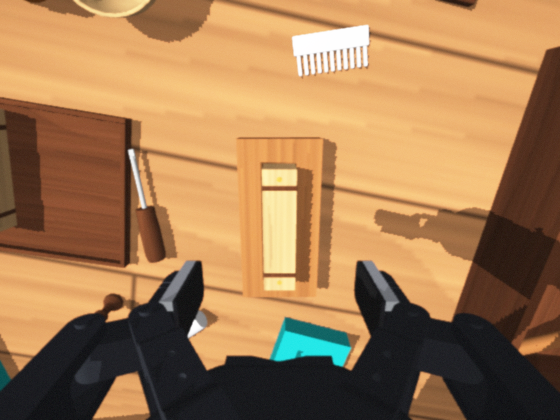

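View pics/sceneE.png

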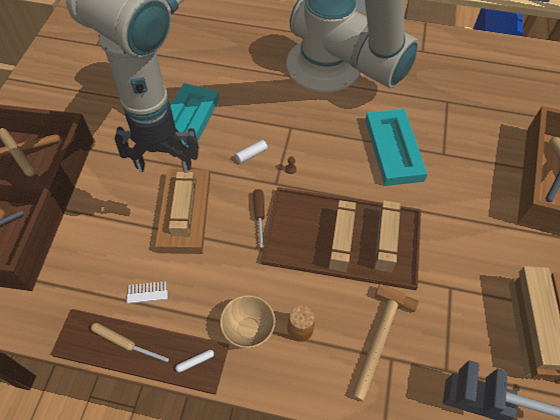

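View pics/topE.png

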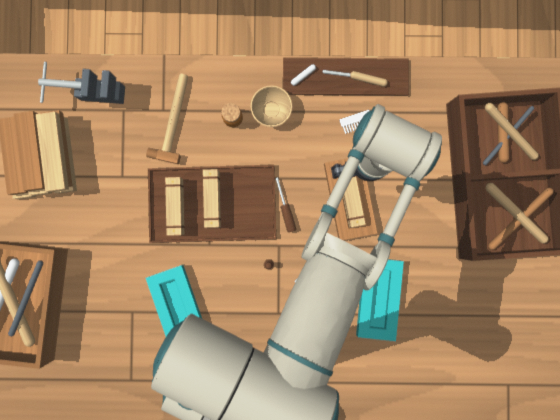

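Run:
```python
from h import *
a=cv2.imread('pics/E0.png')
cv2.imwrite('pics/c8.png',cv2.resize(a[130:305,210:350],None,fx=3.4,fy=3.4,interpolation=cv2.INTER_CUBIC))
```

```text
(no output)
```

View pics/c8.png

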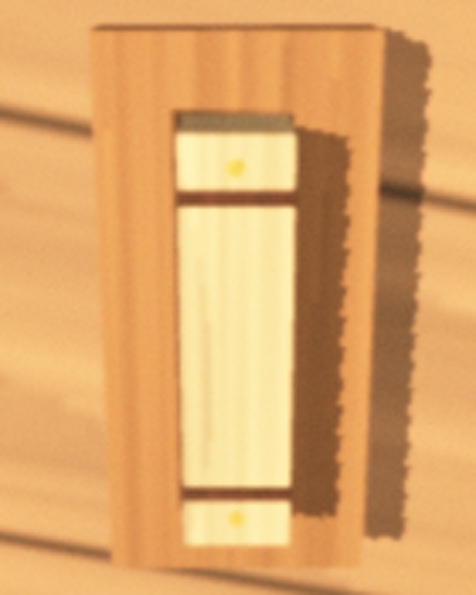

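Run:
```python
from h import *
m=camera_model('wrist')
q=np.array([(176,132),(297,132),(290,546),(183,546)])/3.4+[210,130]
for z in (.062,.067,.07):
    P=cast('wrist',q,z,m)[:,:2]*1000; n=np.linalg.norm
    print(z,P.mean(0).round(1),'L',n(P[0]-P[3]).round(1),n(P[1]-P[2]).round(1),'W',n(P[0]-P[1]).round(2),n(P[2]-P[3]).round(2))
```

```text
0.062 [ 559.  -232.9] L 151.4 151.4 W 38.62 38.99
0.067 [ 561.  -232.4] L 149.1 149.0 W 38.01 38.38
0.07 [ 562.2 -232.2] L 147.6 147.6 W 37.65 38.02
```

```bash
python3 -c "
from plant import *
print(finish_job(),sense()['clock'])"
```

```text
the job is handed in; nothing more can be done
the job is handed in; nothing more can be done
```

The loose case is the one nearest the cradle, at the awl end of the tray. It is now in the wooden cradle's pocket, and the job was handed in with about 43 s of the 72 s used.

**Finding it:** My first, softer shake was inconclusive for all three cases. With sharp stroke reversals, this case's torque swung from +0.04/+0.06 to about −0.045 N·m depending on the throw direction. The farthest case stayed near zero under the same shake. I never gave the middle case the stronger shake, so it is ruled out only because this case's result was clear.

**Seating:** It went in without force; the vertical reaction was only about 1 N when it touched the pocket floor. Afterwards the wrist view put its centre at (559.0, −232.9) mm, against a measured cradle centre of (559.0, −233.2).
- **Depth:** it rests on my reading of the tool height at floor contact, about 0.3 mm above the calculated seated height.
- **Level:** the wrist view agrees. Assuming a fully seated height, the case measured about 1% oversize (151.4 × 38.6–39.0 mm), much as most of my earlier case measurements did.

**Everything else:** The final pictures show the two sound cases lying flat in the tray, and nothing else looks moved. The gripper was open and clear of everything.

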